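# Put the open parts caddy away in its rack

### The job

Pick up the open metal parts caddy by its handle, carry it level so that none of the loose parts come out, set it down gently on the open front of the low wooden rack with an end towards the roof, and let go. Then push it under the roof until it is fully home against the back stop. Leave the marker pen, the blue capacitor and the memory stick where they lie.

Things in the scene. Friction and masses are not known exactly. Their poses are not given: they have to be found in the camera images.
- caddy: Open aluminium parts caddy: tray 140 mm long (its x), 100 mm wide (its y), walls 18 mm high and 3 mm thick, floor 3 mm; empty 0.2 to 0.4 kg. Origin: centre of its underside, z up. A partition 15 mm high along x splits it into two compartments. A handle stands over the middle. Its two ends are alike; either may go first into the rack.
- caddy_handle (a point): Centre of the caddy's straight wooden handle bar, 53 mm above the caddy's underside. The bar is 60 mm long along the caddy's x, 10 mm thick in y, 14 mm high, on two thin posts at x = +-24 mm.
- rack: Low plywood rack, fixed on the bench. Its x points from the open front to the back, z up. Origin: on the bench, below the spot where the caddy's centre is best set down. The deck's top is 30 mm above the bench; the deck runs from x = -85 to +175 mm and is 136 mm wide. At the front it is open above.
- rack_mouth (a point): Middle of the channel's mouth on the deck, at x = 75 mm of the rack. From here to the back there are side walls 112 mm apart and a roof, underside 70 mm and top 78 mm above the deck, with a spool (38 mm high) fixed on its back part. Two fences, 16 mm high, flare outwards before the mouth (x = 20 to 76 mm) and guide the caddy in.
- rack_stop (a point): Middle of the face of the rack's back stop, on the deck, at x = 165 mm of the rack. A caddy fully home touches it: its centre is then at x = 95 mm and its near end at x = 25 mm, 50 mm in front of the roof.
- relay: Blue relay, a block 12 x 29 x 18 mm (x, y, z), loose in the caddy's +y compartment. Origin: centre of its underside.
- knob: Black control knob, 22 mm across, 14 mm high, loose in the caddy's -y compartment. Origin: centre of its underside.
- bobbin: Small blue bobbin of braid, 34 mm across, 10 mm high, lying flat and loose in the caddy's -y compartment. Origin: centre of its underside.
- spacer_center (a point): Centre of a brass spacer, a plain round rod 12 mm across and 24 mm long, lying loose in the caddy's +y compartment; it rolls.
- marker_pen: Marker pen lying on the bench, 14 x 137 x 14 mm; to be left alone. Origin: centre of its underside.
- capacitor: Blue capacitor standing on the bench, 30 mm across, 46 mm high; to be left alone. Origin: centre of its underside.
- memory_stick: Small red memory stick lying on the bench, 18 x 55 x 8 mm; to be left alone. Origin: centre of its underside.

How it is judged:
By the outcome, as a careful person would: the job done as asked, in the order asked, and still so for the second after the job is handed in, with the robot touching nothing.
It also fails if it takes over 64 s, if anything falls off the work surface, if the arm or the gripper's body presses on something with over 40 N, if the wrist force passes 120 N, or if a joint passes its speed limit or range.

### The arm

A 7-joint arm with a two-finger parallel gripper is mounted at the origin on a cart in front of the work surface, level with it; the furniture and walls round the work are solid. World frame = base frame: x ahead of the robot, y to its left, z up, the work surface at z = 0. Lengths are in m, angles in rad, forces in N, time in s.
With the tool pointing down it reaches from about 0.425 to 0.875 m from the base axis. Payload 4.7 kg.
Tool frame: the origin (TCP) lies at the very end of the fingers, on their centre line; the grasp point (between the pads) lies 19 mm behind it; z points along the fingers, y is the line along which they close (so a half turn about z gives the same grasp; the last joint's range is limited). The gripper opens to 87 mm and grips with 3 to 60 N. Pads are 19 mm wide; open, the fingers measure 117 mm over their backs; the gripper's body (75 mm by 190 mm) begins 51 mm behind the grasp point.
Start: joints at [-1.315, 0.321, -0.07, 1.45, 0.023, 1.371, -0.057], TCP at [0.156, 0.631, 0.223] pointing down, gripper open.
Joint ranges: [-2.86, 2.86], [-0.3, 2.09], [-1.38, 1.24], [0.06, 2.45], [-1.56, 4.7], [0.09, 2.05], [-2.69, 2.69]. Speed limits (rad/s): [2.57, 2.57, 3.14, 3.14, 3.14, 3.14, 3.14].

### API

Orientations are given as a rotation vector (axis times angle).
In Python, from bench import ctrl, vision gives the robot as it stands.
- The arm moves only by the tool jog_arm, never from a script. Its argument "increments" is a list of rows, each an object of numbers: "tx", "ty", "tz": the shift along the tool's x, y, z in mm; "wx", "wy", "wz": the turn, a rotation vector about the tool's x, y, z in rad; "gripper": the opening, from 0 (shut) to 1 (fully open). In form: [{"tx": .., "ty": .., "tz": .., "wx": .., "wy": .., "wz": .., "gripper": ..}, ...]. A call has exactly 5 rows; each row is the pose to reach, as a shift and turn from the pose commanded when the call began, along the tool's axes at that moment; what a row does not reach only later rows make up. A row lasts 1/12 s, in which the tool goes at most 41.7 mm and 7.16 degrees, less where a joint would pass 70% of its speed; a pose out of reach is approached as far as the arm can. A call with a gripper value outside its range is refused whole. The fingers move at their own pace and stop on an object; "grip_force" is the grip in N (left out, the last holds). Time passes only in rows, so rows that repeat a pose let the fingers close, or fill a call up. It gives the time, the measured TCP pose, the force, the opening and the grip force at its end, in the units of the state.
- ctrl.get_state(): the state, without advancing time (a new reading comes with each control period).
- vision.get_image(name): name is "scene" or "top"; returns a dict with "color" (480x640x3 uint8, blue, green, red), "fx", "fy", "cx", "cy" (pixels), "extrinsics" (4x4, takes a point from world to camera coordinates). Camera axes: x right, y down, z forward; pixel columns grow to the right and rows downward; lengths in m; the calibration is good to about 2 mm. A picture is of the moment at which its call begins. There is no depth.
- ctrl.close_job(): hands the job in; it is judged then, once.
Trained networks look in the newest picture that a camera, given by its name, has taken for a name from the list of things; names that differ only in an ending like _2 or _b are one class to them, and where a whole thing is asked for, a point or a joint stands for the part that bears it (a point fixed in the world has none). Each returns a list of dicts, best first, with "conf" (0 to 1); they miss things now and then, are a little off and sometimes report something else, mostly with a low value. They report only what shows in the picture. A call takes as long as a camera call.
- vision.spot_in(camera, thing): "bbox" ([left, top, right, bottom] in pixels, round what is visible of it).
The state is a dict: "time": time; "joint_positions": joint angles; "qd": joint speeds; "joint_torque": joint torques, N m; "position": TCP position; "tool_rot": TCP orientation; "ft_force": force on the tool from outside, world axes, zero at the start; "torque": the same for the moment, N m; "grip_width": opening from 0.0 (shut) to 1.0 (fully open); "grip_force": force on a finger pad.
Only numpy, scipy, OpenCV 4.12 (cv2) and the standard library are available. Lean on these libraries where they do the work, as an engineer would, in place of code of your own. Each camera call takes 0.05 s, during which the arm holds its last target. There are 200 camera calls.

## Working session

There is one attempt and no reset: what is moved stays moved. The work goes in short steps, Python scripts to look and compute and a tool call to move; the robot and the scene stay as the last step left them, time stands still between calls to the robot, and variables do not carry over. Pictures are saved under pics/ and viewed, at most 10 in all, crops included, and the job is handed in when it is done.

Besides the shell and the picture viewer there is one more tool, called after "Call:" by a JSON object that holds its "name" and its "arguments". jog_arm: Moves the arm, as the interface text tells. Its arguments: {"type":"object","properties":{"increments":{"type":"array"},"grip_force":{"type":"number"}},"required":["increments"]}

```bash
mkdir -p pics; ls; python3 - <<'E'
from bench import ctrl, vision
import cv2,numpy as np
s=ctrl.get_state()
print(s['time'],s['position'],s['tool_rot'],s['grip_width'],s['ft_force'])
for c in('scene','top'):
    im=vision.get_image(c); cv2.imwrite(f'pics/{c}0.png',im['color'])
    print(c,im['fx'],im['fy'],im['cx'],im['cy'],np.round(im['extrinsics'],4).tolist())
    for t in('caddy','caddy_handle','rack','relay','knob','bobbin','spacer_center','marker_pen','capacitor','memory_stick'):
        print(t,[(np.round(d['bbox']).tolist(),round(d['conf'],2)) for d in vision.spot_in(c,t)[:2]])
E
```

```text
pics
0.0 [0.15555591 0.63052518 0.22145203] [-3.78836739e-01 -3.11856303e+00  3.08229736e-03] 0.9955023082164371 [ 0.17162536 -0.10073287  0.34065395]
scene 471.63530136816513 471.63530136816513 326.93138197860804 236.83024401601347 [[0.9073, -0.4203, 0.0118, -0.5097], [-0.2845, -0.6344, -0.7188, 0.2352], [0.3096, 0.6488, -0.6951, 0.6771], [0.0, 0.0, 0.0, 1.0]]
caddy [([282.0, 302.0, 374.0, 400.0], 0.61)]
caddy_handle [([283.0, 306.0, 371.0, 402.0], 0.71)]
rack [([226.0, 121.0, 369.0, 250.0], 0.88), ([252.0, 258.0, 322.0, 287.0], 0.17)]
relay [([297.0, 352.0, 318.0, 365.0], 0.6)]
knob [([327.0, 376.0, 339.0, 392.0], 0.46)]
bobbin [([344.0, 331.0, 361.0, 350.0], 0.84)]
spacer_center [([310.0, 326.0, 321.0, 346.0], 0.44), ([340.0, 244.0, 360.0, 262.0], 0.32)]
marker_pen [([253.0, 261.0, 322.0, 288.0], 0.92), ([225.0, 125.0, 369.0, 251.0], 0.31)]
capacitor [([374.0, 222.0, 396.0, 251.0], 0.89)]
memory_stick [([340.0, 245.0, 361.0, 264.0], 0.59)]
top 455.9811488930227 455.9811488930227 319.6646989486609 236.91668732566143 [[0.0012, -0.9994, 0.0358, 0.0345], [-0.9956, -0.0045, -0.0933, 0.5952], [0.0934, -0.0355, -0.995, 0.8681], [0.0, 0.0, 0.0, 1.0]]
caddy [([367.0, 245.0, 452.0, 330.0], 0.75), ([313.0, 179.0, 332.0, 194.0], 0.26)]
caddy_handle [([370.0, 244.0, 452.0, 328.0], 0.83)]
rack [([189.0, 164.0, 284.0, 314.0], 0.9)]
relay [([311.0, 178.0, 330.0, 194.0], 0.42)]
knob [([426.0, 290.0, 440.0, 300.0], 0.49)]
bobbin [([399.0, 256.0, 418.0, 274.0], 0.65), ([319.0, 252.0, 324.0, 322.0], 0.53)]
spacer_center [([387.0, 282.0, 399.0, 294.0], 0.51)]
marker_pen [([321.0, 251.0, 326.0, 323.0], 0.9)]
capacitor [([315.0, 179.0, 328.0, 191.0], 0.53)]
memory_stick [([308.0, 218.0, 335.0, 230.0], 0.65)]
```

```bash
python3 - <<'E'
import cv2
a=cv2.imread('pics/top0.png')[140:350,170:470]; cv2.imwrite('pics/topc.png',cv2.resize(a,(800,560),interpolation=cv2.INTER_CUBIC))
a=cv2.imread('pics/scene0.png')[100:420,200:440]; cv2.imwrite('pics/scenec.png',cv2.resize(a,(450,600),interpolation=cv2.INTER_CUBIC))
E
```

```text
(no output)
```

View pics/topc.png

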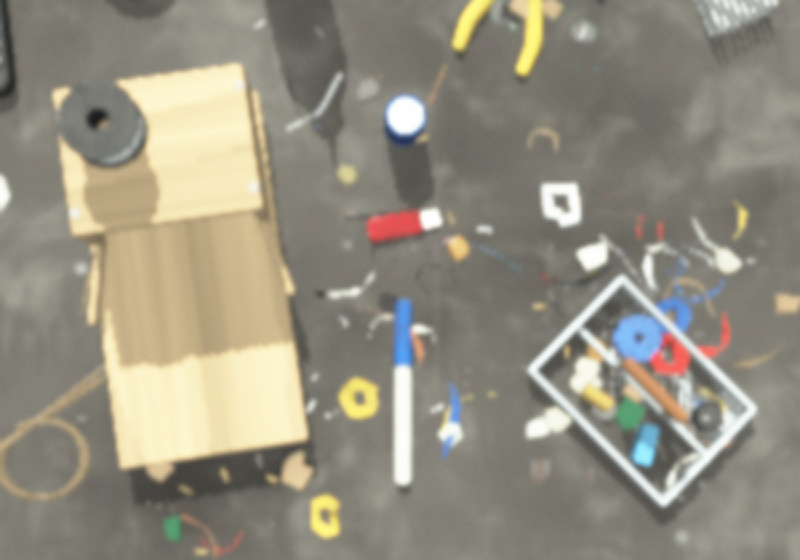

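View pics/scenec.png

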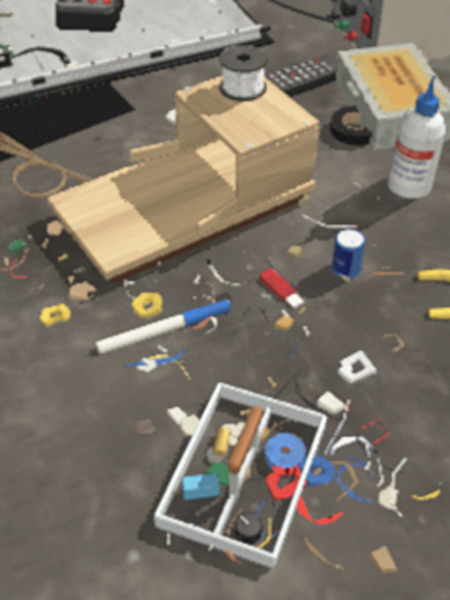

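The top crop shows the caddy rim corners at about (622,280), (752,410), (662,503) and (532,371), and its bar from (625,360) to (688,415). The rack's front deck corners are at (120,467) and (307,440), and its roof front edge runs from (75,235) to (262,208). The scene crop agrees. Pen, stick and capacitor lie between caddy and rack.

```bash
cat > h.py <<'E'
import numpy as np
from scipy.spatial.transform import Rotation as R
from bench import ctrl, vision
def ray(im,u,v,z):
    E=np.array(im['extrinsics']);r=E[:3,:3];c=-r.T@E[:3,3]
    d=r.T@np.array([(u-im['cx'])/im['fx'],(v-im['cy'])/im['fy'],1]);return c+d*(z-c[2])/d[2]
def proj(im,p):
    E=np.array(im['extrinsics']);q=E[:3,:3]@np.asarray(p)+E[:3,3]
    return np.array([im['cx']+im['fx']*q[0]/q[2],im['cy']+im['fy']*q[1]/q[2]])
E
python3 - <<'E'
from h import *
t=vision.get_image('top');s=vision.get_image('scene')
T=lambda u,v,z:ray(t,170+u*.375,140+v*.375,z)
S=lambda u,v,z:ray(s,200+u*240/450,100+v*320/600,z)
def show(n,P):
    P=np.array(P);print(n,np.round(P*1000).astype(int).tolist(),'mean',np.round(P.mean(0)*1000,1))
    for a,b in zip(P,np.roll(P,-1,0)):d=b-a;print('   len',round(np.hypot(*d[:2])*1000),'ang',round(np.degrees(np.arctan2(d[1],d[0])),1))
show('caddyT',[T(*p,.018) for p in[(622,280),(752,410),(662,503),(532,371)]])
show('caddyS',[S(*p,.018) for p in[(220,386),(326,417),(273,558),(158,522)]])
show('barT',[T(*p,.06) for p in[(625,362),(687,417)]])
show('barS',[S(*p,.06) for p in[(255,410),(237,465)]])
show('deckfrontT',[T(*p,.03) for p in[(120,467),(307,440)]])
show('deckfrontS',[S(*p,.03) for p in[(48,200),(107,275)]])
show('roofT',[T(*p,.108) for p in[(75,235),(262,208),(242,65),(53,90)]])
show('roofS',[S(*p,.108) for p in[(177,95),(238,153),(318,122)]])
for n,z,bb in(('pen',.007,(321,251,326,323)),('stick',.008,(308,218,335,230)),('cap',.046,(315,179,328,191))):
  print(n,np.round(ray(t,bb[0],bb[1],z),3),np.round(ray(t,bb[2],bb[3],z),3))
E
```

```text
caddyT [[580, -131, 18], [484, -227, 18], [416, -158, 18], [513, -63, 18]] mean [ 498.3 -144.5   18. ]
   len 136 ang -135.2
   len 97 ang 134.7
   len 136 ang 44.6
   len 96 ang -45.2
caddyS [[515, -62, 18], [585, -130, 18], [486, -226, 18], [418, -163, 18]] mean [ 500.9 -145.1   18. ]
   len 97 ang -44.4
   len 139 ang -135.7
   len 93 ang 136.9
   len 141 ang 45.9
barT [[519, -123, 60], [480, -166, 60]] mean [ 499.7 -144.6   60. ]
   len 58 ang -131.6
   len 58 ang 48.4
barS [[518, -125, 60], [483, -166, 60]] mean [ 500.7 -145.4   60. ]
   len 54 ang -130.6
   len 54 ang 49.4
deckfrontT [[444, 236, 30], [463, 103, 30]] mean [453.3 169.5  30. ]
   len 135 ang -81.9
   len 135 ang 98.1
deckfrontS [[445, 232, 30], [466, 99, 30]] mean [455.7 165.8  30. ]
   len 135 ang -81.1
   len 135 ang 98.9
roofT [[602, 255, 108], [621, 131, 108], [718, 146, 108], [700, 272, 108]] mean [660.4 200.7 108. ]
   len 125 ang -81.3
   len 99 ang 8.5
   len 127 ang 98.3
   len 99 ang -170.0
roofS [[604, 252, 108], [622, 132, 108], [720, 146, 108]] mean [648.6 176.6 108. ]
   len 121 ang -81.9
   len 99 ang 8.2
   len 156 ang 137.6
pen [0.569 0.033 0.007] [0.426 0.023 0.007]
stick [0.635 0.059 0.008] [0.611 0.005 0.008]
cap [0.706 0.046 0.046] [0.683 0.021 0.046]
```

```bash
cat >> h.py <<'E'
def rot(deg):  # tool down, tool x at this world angle
    c,s=np.cos(np.radians(deg)),np.sin(np.radians(deg))
    return R.from_matrix(np.array([[c,s,0],[s,-c,0],[0,0,-1]]))
def plan(wps):
    """wps: (x,y,z mm, tool-x angle deg, calls)"""
    s=ctrl.get_state();p=np.array(s['position'])*1000;r=R.from_rotvec(s['tool_rot'])
    print('t',round(s['time'],2),'p',p.round(1),'xdir',np.degrees(np.arctan2(*r.as_matrix()[1::-1,0])).round(1),'f',np.round(s['ft_force'],1),'grip',round(s['grip_width'],3),round(s['grip_force'],1))
    for *q,a,n in wps:
        p0,r0,q=p,r,np.array(q,float);w=(r0.inv()*rot(a)).as_rotvec()
        for i in range(n):
            r1=r0*R.from_rotvec(w*(i+1)/n);p1=p0+(q-p0)*(i+1)/n
            print(r.inv().apply(p1-p).round(1).tolist(),(r.inv()*r1).as_rotvec().round(3).tolist())
            p,r=p1,r1
E
python3 -c "
from h import *
plan([(400,450,220,126,2),(550,100,220,86,2),(500,-145,120,45,2)])"
```

```text
t 1.2 p [155.7 631.1 222.5] xdir 166.1 f [ 0.2 -0.1  0.2] grip 0.999 0.0
[-140.3, -58.7, 1.3] [0.0, 0.0, 0.35]
[-151.9, -7.0, 1.3] [0.0, 0.0, 0.35]
[-185.7, -42.2, -0.0] [-0.0, -0.0, 0.349]
[-188.9, 23.9, -0.0] [-0.0, -0.0, 0.349]
[-123.9, -16.4, 50.0] [0.0, 0.0, 0.358]
[-121.8, 28.1, 50.0] [0.0, 0.0, 0.358]
```

Call:
{"name": "jog_arm", "arguments": {"increments": [{"tx":-28,"ty":-12,"tz":0,"wz":0.07,"gripper":1},{"tx":-56,"ty":-24,"tz":0,"wz":0.14,"gripper":1},{"tx":-84,"ty":-35,"tz":0,"wz":0.21,"gripper":1},{"tx":-112,"ty":-47,"tz":1,"wz":0.28,"gripper":1},{"tx":-140,"ty":-59,"tz":1,"wz":0.35,"gripper":1}]}}

```text
validation failed for argument at $.in...
```

Call:
{"name": "jog_arm", "arguments": {"increments": [{"tx":-30,"ty":-1,"wz":0.07,"gripper":1},{"tx":-61,"ty":-3,"wz":0.14,"gripper":1},{"tx":-91,"ty":-4,"wz":0.21,"gripper":1},{"tx":-122,"ty":-6,"wz":0.28,"gripper":1},{"tx":-152,"ty":-7,"wz":0.35,"gripper":1}]}}

```text
validation failed for argument at $.in...
```

Call:
{"name": "jog_arm", "arguments": {"increments": [{"tx":-37,"ty":-8,"wz":0.07,"gripper":1},{"tx":-74,"ty":-17,"wz":0.14,"gripper":1},{"tx":-111,"ty":-25,"wz":0.21,"gripper":1},{"tx":-149,"ty":-34,"wz":0.28,"gripper":1},{"tx":-186,"ty":-42,"wz":0.35,"gripper":1}]}}

```text
validation failed for argument at $.in...
```

Call:
{"name": "jog_arm", "arguments": {"increments": [{"tx":-38,"ty":5,"wz":0.07,"gripper":1},{"tx":-76,"ty":10,"wz":0.14,"gripper":1},{"tx":-113,"ty":14,"wz":0.21,"gripper":1},{"tx":-151,"ty":19,"wz":0.28,"gripper":1},{"tx":-189,"ty":24,"wz":0.35,"gripper":1}]}}

```text
validation failed for argument at $.in...
```

```bash
python3 -c "
from h import *
plan([(500,-145,120,45,2)])"
```

```text
t 1.2 p [155.7 631.1 222.5] xdir 166.1 f [ 0.2 -0.1  0.2] grip 0.999 0.0
[-260.1, -335.5, 51.3] [0.0, -0.0, 1.057]
[-420.0, 61.7, 51.3] [0.0, -0.0, 1.057]
```

Call:
{"name": "jog_arm", "arguments": {"increments": [{"tx":-28,"ty":-12,"tz":0,"wx":0,"wy":0,"wz":0.07,"gripper":1},{"tx":-56,"ty":-24,"tz":0,"wx":0,"wy":0,"wz":0.14,"gripper":1},{"tx":-84,"ty":-35,"tz":0,"wx":0,"wy":0,"wz":0.21,"gripper":1},{"tx":-112,"ty":-47,"tz":1,"wx":0,"wy":0,"wz":0.28,"gripper":1},{"tx":-140,"ty":-59,"tz":1,"wx":0,"wy":0,"wz":0.35,"gripper":1}]}}

```text
time: 1.62
position: [0.2785, 0.5393, 0.2216]
tool_rot: [0.921, 3.004, 0.0]
ft_force: [-0.2, -0.7, 0.5]
grip_width: 0.999
grip_force: 0.0
```

Call:
{"name": "jog_arm", "arguments": {"increments": [{"tx":-30,"ty":-1,"tz":0,"wx":0,"wy":0,"wz":0.07,"gripper":1},{"tx":-61,"ty":-3,"tz":0,"wx":0,"wy":0,"wz":0.14,"gripper":1},{"tx":-91,"ty":-4,"tz":0,"wx":0,"wy":0,"wz":0.21,"gripper":1},{"tx":-122,"ty":-6,"tz":0,"wx":0,"wy":0,"wz":0.28,"gripper":1},{"tx":-152,"ty":-7,"tz":0,"wx":0,"wy":0,"wz":0.35,"gripper":1}]}}

```text
time: 2.03
position: [0.4009, 0.4485, 0.2218]
tool_rot: [1.43, 2.797, 0.001]
ft_force: [-0.0, 1.6, -0.5]
grip_width: 1.002
grip_force: 0.0
```

Call:
{"name": "jog_arm", "arguments": {"increments": [{"tx":-37,"ty":-8,"tz":0,"wx":0,"wy":0,"wz":0.07,"gripper":1},{"tx":-74,"ty":-17,"tz":0,"wx":0,"wy":0,"wz":0.14,"gripper":1},{"tx":-111,"ty":-25,"tz":0,"wx":0,"wy":0,"wz":0.21,"gripper":1},{"tx":-149,"ty":-34,"tz":0,"wx":0,"wy":0,"wz":0.28,"gripper":1},{"tx":-186,"ty":-42,"tz":0,"wx":0,"wy":0,"wz":0.35,"gripper":1}]}}

```text
time: 2.45
position: [0.4757, 0.2726, 0.2218]
tool_rot: [1.895, 2.505, 0.001]
ft_force: [0.4, 0.9, 0.7]
grip_width: 1.002
grip_force: 0.0
```

Call:
{"name": "jog_arm", "arguments": {"increments": [{"tx":-38,"ty":5,"tz":0,"wx":0,"wy":0,"wz":0.07,"gripper":1},{"tx":-76,"ty":10,"tz":0,"wx":0,"wy":0,"wz":0.14,"gripper":1},{"tx":-113,"ty":14,"tz":0,"wx":0,"wy":0,"wz":0.21,"gripper":1},{"tx":-151,"ty":19,"tz":0,"wx":0,"wy":0,"wz":0.28,"gripper":1},{"tx":-189,"ty":24,"tz":0,"wx":0,"wy":0,"wz":0.35,"gripper":1}]}}

```text
time: 2.87
position: [0.5507, 0.0979, 0.222]
tool_rot: [-2.302, -2.138, -0.002]
ft_force: [1.0, 0.3, 0.3]
grip_width: 1.003
grip_force: 0.0
```

```bash
python3 -c "
from h import *
plan([(500,-145,120,45,2)])"
```

```text
t 2.87 p [550.7  97.9 222. ] xdir 85.8 f [1.  0.3 0.3] grip 1.003 0.0
[-123.0, -16.4, 50.9] [0.0, -0.001, 0.356]
[-121.0, 27.5, 50.9] [0.0, -0.001, 0.356]
```

Call:
{"name": "jog_arm", "arguments": {"increments": [{"tx":-25,"ty":-3,"tz":10,"wx":0,"wy":0,"wz":0.07,"gripper":1},{"tx":-49,"ty":-7,"tz":20,"wx":0,"wy":0,"wz":0.14,"gripper":1},{"tx":-74,"ty":-10,"tz":31,"wx":0,"wy":0,"wz":0.21,"gripper":1},{"tx":-98,"ty":-13,"tz":41,"wx":0,"wy":0,"wz":0.285,"gripper":1},{"tx":-123,"ty":-16.5,"tz":51,"wx":0,"wy":0,"wz":0.356,"gripper":1}]}}

```text
time: 3.28
position: [0.5249, -0.0231, 0.1702]
tool_rot: [-2.645, -1.695, -0.001]
ft_force: [0.4, 0.9, -0.3]
grip_width: 1.003
grip_force: 0.0
```

Call:
{"name": "jog_arm", "arguments": {"increments": [{"tx":-26,"ty":6,"tz":12,"wx":0,"wy":0,"wz":0.08,"gripper":1},{"tx":-55,"ty":12,"tz":24,"wx":0,"wy":0,"wz":0.16,"gripper":1},{"tx":-88,"ty":20,"tz":37,"wx":0,"wy":0,"wz":0.25,"gripper":1},{"tx":-110,"ty":25,"tz":46,"wx":0,"wy":0,"wz":0.32,"gripper":1},{"tx":-121,"ty":27.5,"tz":51,"wx":0,"wy":0,"wz":0.356,"gripper":1}]}}

```text
time: 3.7
position: [0.4981, -0.1476, 0.1186]
tool_rot: [2.906, 1.193, -0.002]
ft_force: [-0.4, 0.8, 0.1]
grip_width: 0.999
grip_force: 0.0
```

```bash
python3 - <<'E'
from h import *
import cv2
plan([(500,-145,34,45,1)])
im=vision.get_image('scene');c=im['color'].copy()
for p in((.5,-.145,.06),):
    u=proj(im,p);print(u)
cv2.imwrite('pics/s1.png',cv2.resize(c[230:430,220:440],(660,600),interpolation=cv2.INTER_CUBIC))
E
```

```text
t 3.7 p [ 498.1 -147.6  118.6] xdir 44.6 f [-0.4  0.8  0.1] grip 0.999 0.0
[3.3, -0.5, 84.6] [-0.0, 0.002, -0.006]
[330.75489518 332.89384177]
```

View pics/s1.png

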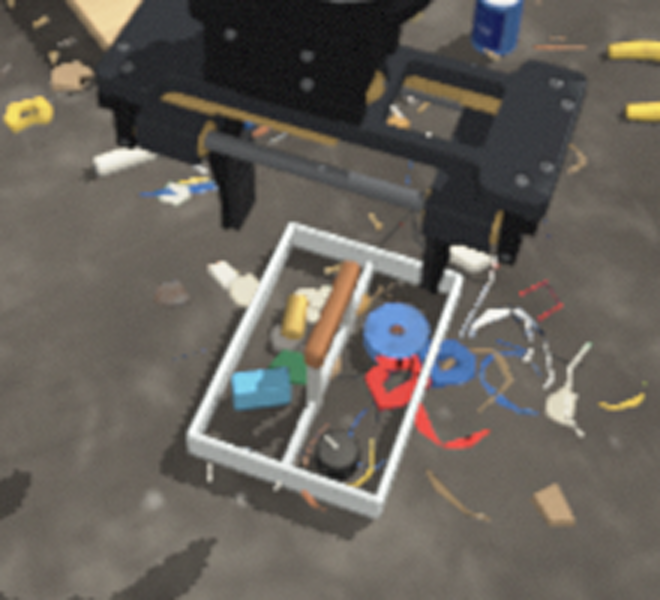

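The fingers straddle the caddy, with tips at about (237,220) and (435,280). The bar runs from (350,265) to (312,360), matching my estimate, so I go straight down and grip.

Call:
{"name": "jog_arm", "arguments": {"increments": [{"tx":1,"ty":0,"tz":18,"wx":0,"wy":0,"wz":0,"gripper":1},{"tx":2,"ty":0,"tz":40,"wx":0,"wy":0,"wz":0,"gripper":1},{"tx":3,"ty":-0.5,"tz":62,"wx":0,"wy":0,"wz":-0.005,"gripper":1},{"tx":3,"ty":-0.5,"tz":78,"wx":0,"wy":0,"wz":-0.005,"gripper":1},{"tx":3,"ty":-0.5,"tz":84.5,"wx":0,"wy":0,"wz":-0.005,"gripper":1}]}}

```text
time: 4.17
position: [0.5011, -0.1389, 0.0331]
tool_rot: [-2.894, -1.217, 0.004]
ft_force: [-0.0, -0.1, -0.0]
grip_width: 1.003
grip_force: 0.0
```

Call:
{"name": "jog_arm", "arguments": {"grip_force": 20, "increments": [{"tx":0,"ty":0,"tz":0,"wx":0,"wy":0,"wz":0,"gripper":0.6},{"tx":0,"ty":0,"tz":0,"wx":0,"wy":0,"wz":0,"gripper":0.4},{"tx":0,"ty":0,"tz":0,"wx":0,"wy":0,"wz":0,"gripper":0.3},{"tx":0,"ty":0,"tz":0,"wx":0,"wy":0,"wz":0,"gripper":0.2},{"tx":0,"ty":0,"tz":0,"wx":0,"wy":0,"wz":0,"gripper":0.15}]}}

```text
time: 4.58
position: [0.5027, -0.141, 0.0361]
tool_rot: [2.897, 1.213, 0.003]
ft_force: [-0.5, -0.2, -0.7]
grip_width: 0.706
grip_force: 0.0
```

Call:
{"name": "jog_arm", "arguments": {"grip_force": 45, "increments": [{"tx":0,"ty":0,"tz":0,"wx":0,"wy":0,"wz":0,"gripper":0.1},{"tx":0,"ty":0,"tz":0,"wx":0,"wy":0,"wz":0,"gripper":0.05},{"tx":0,"ty":0,"tz":0,"wx":0,"wy":0,"wz":0,"gripper":0},{"tx":0,"ty":0,"tz":0,"wx":0,"wy":0,"wz":0,"gripper":0},{"tx":0,"ty":0,"tz":0,"wx":0,"wy":0,"wz":0,"gripper":0}]}}

```text
time: 5.0
position: [0.5019, -0.1411, 0.0351]
tool_rot: [-2.898, -1.213, -0.0]
ft_force: [0.6, 0.3, -0.5]
grip_width: 0.327
grip_force: 0.0
```

Call:
{"name": "jog_arm", "arguments": {"increments": [{"tx":0,"ty":0,"tz":0,"wx":0,"wy":0,"wz":0,"gripper":0},{"tx":0,"ty":0,"tz":0,"wx":0,"wy":0,"wz":0,"gripper":0},{"tx":0,"ty":0,"tz":0,"wx":0,"wy":0,"wz":0,"gripper":0},{"tx":0,"ty":0,"tz":0,"wx":0,"wy":0,"wz":0,"gripper":0},{"tx":0,"ty":0,"tz":0,"wx":0,"wy":0,"wz":0,"gripper":0}]}}

```text
time: 5.42
position: [0.5018, -0.141, 0.035]
tool_rot: [-2.898, -1.212, -0.0]
ft_force: [-0.1, -0.6, -0.2]
grip_width: 0.109
grip_force: 45.0
```

Call:
{"name": "jog_arm", "arguments": {"increments": [{"tx":0,"ty":0,"tz":-2,"wx":0,"wy":0,"wz":0,"gripper":0},{"tx":0,"ty":0,"tz":-6,"wx":0,"wy":0,"wz":0,"gripper":0},{"tx":0,"ty":0,"tz":-12,"wx":0,"wy":0,"wz":0,"gripper":0},{"tx":0,"ty":0,"tz":-17,"wx":0,"wy":0,"wz":0,"gripper":0},{"tx":0,"ty":0,"tz":-20,"wx":0,"wy":0,"wz":0,"gripper":0}]}}

```text
time: 5.83
position: [0.5022, -0.1411, 0.0559]
tool_rot: [2.898, 1.213, 0.001]
ft_force: [-0.1, -0.4, -5.1]
grip_width: 0.108
grip_force: 45.0
```

Call:
{"name": "jog_arm", "arguments": {"increments": [{"tx":0,"ty":0,"tz":-6,"wx":0,"wy":0,"wz":0,"gripper":0},{"tx":0,"ty":0,"tz":-18,"wx":0,"wy":0,"wz":0,"gripper":0},{"tx":0,"ty":0,"tz":-34,"wx":0,"wy":0,"wz":0,"gripper":0},{"tx":0,"ty":0,"tz":-48,"wx":0,"wy":0,"wz":0,"gripper":0},{"tx":0,"ty":0,"tz":-55,"wx":0,"wy":0,"wz":0,"gripper":0}]}}

```text
time: 6.25
position: [0.503, -0.1415, 0.1126]
tool_rot: [2.897, 1.212, 0.005]
ft_force: [0.9, 0.0, -3.7]
grip_width: 0.108
grip_force: 45.0
```

```bash
python3 - <<'E'
from h import *
import cv2
im=vision.get_image('scene');c=im['color'].copy()
cv2.imwrite('pics/s2.png',cv2.resize(c[200:400,220:440],(660,600),interpolation=cv2.INTER_CUBIC))
# target: caddy centre at rack x=-8; caddy centre = TCP - 3.5mm along tool x
y=np.radians(8.5);x=-8+3.5
tx,ty=538.2+x*np.cos(y),181.1+x*np.sin(y);print(tx,ty)
plan([(tx,ty,110,8.5,4)])
E
```

```text
533.7494286148715 180.43485764991675
t 6.3 p [ 503.6 -141.5  113.2] xdir 45.4 f [ 0.8 -1.2 -2.9] grip 0.108 45.0
[62.6, -51.1, 0.9] [0.001, -0.001, 0.161]
[53.6, -60.5, 0.8] [0.001, -0.001, 0.161]
[43.2, -68.3, 0.8] [0.001, -0.001, 0.161]
[31.7, -74.4, 0.8] [0.001, -0.001, 0.161]
```

View pics/s2.png

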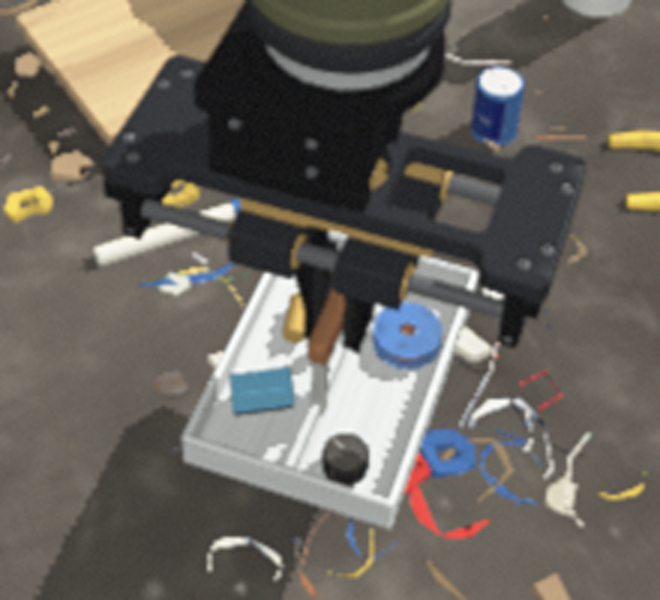

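The caddy hangs level and all four parts are inside: relay (262,390), knob (345,458), bobbin (408,335), spacer (295,315). I now carry it over with smooth ramps.

Call:
{"name": "jog_arm", "arguments": {"increments": [{"tx":4,"ty":-3,"tz":0,"wx":0,"wy":0,"wz":0.01,"gripper":0},{"tx":13,"ty":-10,"tz":0,"wx":0,"wy":0,"wz":0.03,"gripper":0},{"tx":27,"ty":-22,"tz":0,"wx":0,"wy":0,"wz":0.07,"gripper":0},{"tx":44,"ty":-36,"tz":0,"wx":0,"wy":0,"wz":0.115,"gripper":0},{"tx":62.5,"ty":-51,"tz":0,"wx":0,"wy":0,"wz":0.161,"gripper":0}]}}

```text
time: 6.72
position: [0.5084, -0.0602, 0.1091]
tool_rot: [-2.988, -0.97, 0.003]
ft_force: [0.9, -0.4, -4.7]
grip_width: 0.109
grip_force: 45.0
```

Call:
{"name": "jog_arm", "arguments": {"increments": [{"tx":13,"ty":-13,"tz":0,"wx":0,"wy":0,"wz":0.038,"gripper":0},{"tx":24,"ty":-26,"tz":0,"wx":0,"wy":0,"wz":0.072,"gripper":0},{"tx":34,"ty":-38,"tz":0,"wx":0,"wy":0,"wz":0.102,"gripper":0},{"tx":44,"ty":-49,"tz":0,"wx":0,"wy":0,"wz":0.131,"gripper":0},{"tx":53.5,"ty":-60.5,"tz":0,"wx":0,"wy":0,"wz":0.161,"gripper":0}]}}

```text
time: 7.13
position: [0.5159, 0.021, 0.109]
tool_rot: [-3.055, -0.731, 0.003]
ft_force: [-0.3, -0.1, -4.3]
grip_width: 0.109
grip_force: 45.0
```

Call:
{"name": "jog_arm", "arguments": {"increments": [{"tx":9,"ty":-13,"tz":0,"wx":0,"wy":0,"wz":0.032,"gripper":0},{"tx":17,"ty":-27,"tz":0,"wx":0,"wy":0,"wz":0.064,"gripper":0},{"tx":26,"ty":-41,"tz":0,"wx":0,"wy":0,"wz":0.097,"gripper":0},{"tx":34,"ty":-54,"tz":0,"wx":0,"wy":0,"wz":0.128,"gripper":0},{"tx":43,"ty":-68,"tz":0,"wx":0,"wy":0,"wz":0.16,"gripper":0}]}}

```text
time: 7.55
position: [0.5232, 0.1006, 0.1089]
tool_rot: [3.104, 0.483, -0.003]
ft_force: [0.5, -0.1, -4.4]
grip_width: 0.112
grip_force: 45.0
```

```bash
python3 - <<'E'
from h import *
plan([(533.7,180.4,110,8.5,1)])
E
```

```text
t 7.55 p [523.2 100.6 108.9] xdir 17.7 f [ 0.5 -0.1 -4.4] grip 0.112 45.0
[34.3, -72.8, -1.2] [0.0, 0.002, 0.161]
```

Call:
{"name": "jog_arm", "arguments": {"increments": [{"tx":8,"ty":-15,"tz":0,"wx":0,"wy":0,"wz":0.032,"gripper":0},{"tx":15,"ty":-30,"tz":0,"wx":0,"wy":0,"wz":0.064,"gripper":0},{"tx":22,"ty":-45,"tz":0,"wx":0,"wy":0,"wz":0.1,"gripper":0},{"tx":28,"ty":-58,"tz":0,"wx":0,"wy":0,"wz":0.135,"gripper":0},{"tx":32,"ty":-68,"tz":0,"wx":0,"wy":0,"wz":0.155,"gripper":0}]}}

```text
time: 7.97
position: [0.5329, 0.1763, 0.1088]
tool_rot: [3.132, 0.244, -0.003]
ft_force: [0.3, 0.5, -4.9]
grip_width: 0.106
grip_force: 45.0
```

Call:
{"name": "jog_arm", "arguments": {"increments": [{"tx":1,"ty":-4,"tz":0,"wx":0,"wy":0,"wz":0.005,"gripper":0},{"tx":1,"ty":-4.5,"tz":0,"wx":0,"wy":0,"wz":0.006,"gripper":0},{"tx":1,"ty":-4.5,"tz":0,"wx":0,"wy":0,"wz":0.006,"gripper":0},{"tx":1,"ty":-4.5,"tz":0,"wx":0,"wy":0,"wz":0.006,"gripper":0},{"tx":1,"ty":-4.5,"tz":0,"wx":0,"wy":0,"wz":0.006,"gripper":0}]}}

```text
time: 8.38
position: [0.5342, 0.1777, 0.1099]
tool_rot: [3.133, 0.233, -0.001]
ft_force: [-0.0, -0.0, -3.5]
grip_width: 0.109
grip_force: 45.0
```

```bash
python3 - <<'E'
from h import *
import cv2
plan([(533.7,180.4,65,8.5,1)])
im=vision.get_image('scene');c=im['color'].copy()
t=vision.get_image('top')['color']
a=cv2.resize(c[100:300,180:420],(660,550),interpolation=cv2.INTER_CUBIC)
cv2.imwrite('pics/s3.png',a)
E
```

```text
t 8.38 p [534.2 177.7 109.9] xdir 8.5 f [-0.  -0.  -3.5] grip 0.109 45.0
[-0.1, -2.8, 44.9] [0.0, 0.0, -0.0]
```

View pics/s3.png

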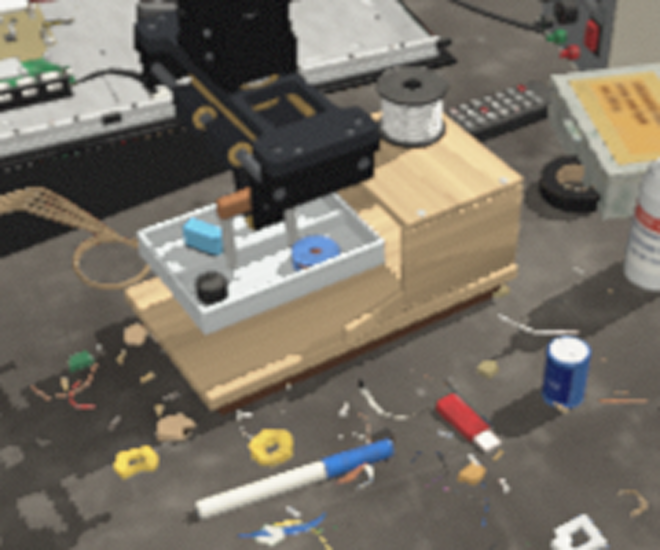

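The caddy is level over the open front. Its rim corners are at about (140,237), (203,318) and (383,240), and the roof's front edge is to the right at about (400,222). I check its position in the rack frame from those corners.

```bash
python3 - <<'E'
from h import *
im=vision.get_image('scene');a=np.radians(8.5);M=np.array([[np.cos(a),np.sin(a)],[-np.sin(a),np.cos(a)]])
for u,v,z in((140,237,.093),(203,318,.093),(383,240,.093),(402,222,.108)):
    p=ray(im,180+u/2.75,100+v/2.75,z)[:2]*1000
    print((M@(p-[538.2,181.1])).round(1))
E
```

```text
[-74.8  41.1]
[-76.7 -57.3]
[ 64.2 -51.3]
[ 75.5 -57.8]
```

Call:
{"name": "jog_arm", "arguments": {"increments": [{"tx":0,"ty":-1,"tz":4,"wx":0,"wy":0,"wz":0,"gripper":0},{"tx":0,"ty":-2,"tz":11,"wx":0,"wy":0,"wz":0,"gripper":0},{"tx":0,"ty":-3,"tz":20,"wx":0,"wy":0,"wz":0,"gripper":0},{"tx":0,"ty":-4,"tz":29,"wx":0,"wy":0,"wz":0,"gripper":0},{"tx":0,"ty":-4,"tz":35,"wx":0,"wy":0,"wz":0,"gripper":0}]}}

```text
time: 8.95
position: [0.5326, 0.183, 0.0732]
tool_rot: [3.132, 0.236, -0.003]
ft_force: [-0.4, 0.9, -4.4]
grip_width: 0.109
grip_force: 45.0
```

Call:
{"name": "jog_arm", "arguments": {"increments": [{"tx":0,"ty":0,"tz":2,"wx":0,"wy":0,"wz":0,"gripper":0},{"tx":0,"ty":0,"tz":4,"wx":0,"wy":0,"wz":0,"gripper":0},{"tx":0,"ty":0,"tz":5.5,"wx":0,"wy":0,"wz":0,"gripper":0},{"tx":0,"ty":0,"tz":6.5,"wx":0,"wy":0,"wz":0,"gripper":0},{"tx":0,"ty":0,"tz":7,"wx":0,"wy":0,"wz":0,"gripper":0}]}}

```text
time: 9.37
position: [0.5339, 0.1829, 0.0682]
tool_rot: [-3.133, -0.235, -0.001]
ft_force: [-1.1, 0.1, -3.5]
grip_width: 0.109
grip_force: 45.0
```

Call:
{"name": "jog_arm", "arguments": {"increments": [{"tx":0,"ty":0,"tz":0.5,"wx":0,"wy":0,"wz":0,"gripper":0},{"tx":0,"ty":0,"tz":1,"wx":0,"wy":0,"wz":0,"gripper":0},{"tx":0,"ty":0,"tz":1.5,"wx":0,"wy":0,"wz":0,"gripper":0},{"tx":0,"ty":0,"tz":2,"wx":0,"wy":0,"wz":0,"gripper":0},{"tx":0,"ty":0,"tz":2,"wx":0,"wy":0,"wz":0,"gripper":0}]}}

```text
time: 9.78
position: [0.5336, 0.1828, 0.066]
tool_rot: [-3.133, -0.235, 0.0]
ft_force: [-0.4, -0.3, -3.9]
grip_width: 0.107
grip_force: 45.0
```

Call:
{"name": "jog_arm", "arguments": {"increments": [{"tx":0,"ty":0.5,"tz":0.4,"wx":0,"wy":0,"wz":0,"gripper":0},{"tx":0,"ty":1,"tz":0.8,"wx":0,"wy":0,"wz":0,"gripper":0},{"tx":0,"ty":1.5,"tz":1.0,"wx":0,"wy":0,"wz":0,"gripper":0},{"tx":0,"ty":1.5,"tz":1.2,"wx":0,"wy":0,"wz":0,"gripper":0},{"tx":0,"ty":1.5,"tz":1.2,"wx":0,"wy":0,"wz":0,"gripper":0}]}}

```text
time: 10.2
position: [0.5339, 0.1813, 0.0651]
tool_rot: [-3.133, -0.235, -0.0]
ft_force: [-0.7, 0.6, -2.1]
grip_width: 0.109
grip_force: 45.0
```

Call:
{"name": "jog_arm", "arguments": {"increments": [{"tx":0,"ty":0,"tz":0.2,"wx":0,"wy":0,"wz":0,"gripper":0},{"tx":0,"ty":0,"tz":0.4,"wx":0,"wy":0,"wz":0,"gripper":0},{"tx":0,"ty":0,"tz":0.6,"wx":0,"wy":0,"wz":0,"gripper":0},{"tx":0,"ty":0,"tz":0.6,"wx":0,"wy":0,"wz":0,"gripper":0},{"tx":0,"ty":0,"tz":0.6,"wx":0,"wy":0,"wz":0,"gripper":0}]}}

```text
time: 10.62
position: [0.5339, 0.1813, 0.065]
tool_rot: [-3.132, -0.235, 0.0]
ft_force: [-4.4, -0.8, 5.2]
grip_width: 0.111
grip_force: 45.0
```

Call:
{"name": "jog_arm", "arguments": {"grip_force": 10, "increments": [{"tx":0,"ty":0,"tz":0,"wx":0,"wy":0,"wz":0,"gripper":0},{"tx":0,"ty":0,"tz":0,"wx":0,"wy":0,"wz":0,"gripper":0.12},{"tx":0,"ty":0,"tz":0,"wx":0,"wy":0,"wz":0,"gripper":0.3},{"tx":0,"ty":0,"tz":0,"wx":0,"wy":0,"wz":0,"gripper":0.5},{"tx":0,"ty":0,"tz":0,"wx":0,"wy":0,"wz":0,"gripper":0.6}]}}

```text
time: 11.03
position: [0.5342, 0.1816, 0.0643]
tool_rot: [-3.133, -0.235, -0.001]
ft_force: [-0.4, -0.2, -0.9]
grip_width: 0.265
grip_force: 0.0
```

Call:
{"name": "jog_arm", "arguments": {"increments": [{"tx":0,"ty":0,"tz":0,"wx":0,"wy":0,"wz":0,"gripper":0.6},{"tx":0,"ty":0,"tz":0,"wx":0,"wy":0,"wz":0,"gripper":0.6},{"tx":0,"ty":0,"tz":0,"wx":0,"wy":0,"wz":0,"gripper":0.6},{"tx":0,"ty":0,"tz":0,"wx":0,"wy":0,"wz":0,"gripper":0.6},{"tx":0,"ty":0,"tz":0,"wx":0,"wy":0,"wz":0,"gripper":0.6}]}}

```text
time: 11.45
position: [0.5339, 0.1814, 0.0643]
tool_rot: [-3.133, -0.235, -0.0]
ft_force: [-0.4, -0.5, 0.0]
grip_width: 0.579
grip_force: 0.0
```

Call:
{"name": "jog_arm", "arguments": {"increments": [{"tx":0,"ty":0,"tz":-5,"wx":0,"wy":0,"wz":0,"gripper":0.6},{"tx":0,"ty":0,"tz":-15,"wx":0,"wy":0,"wz":0,"gripper":0.6},{"tx":0,"ty":0,"tz":-30,"wx":0,"wy":0,"wz":0,"gripper":0.6},{"tx":0,"ty":0,"tz":-50,"wx":0,"wy":0,"wz":0,"gripper":0.6},{"tx":0,"ty":0,"tz":-70,"wx":0,"wy":0,"wz":0,"gripper":0.6}]}}

```text
time: 11.87
position: [0.5338, 0.1812, 0.1357]
tool_rot: [3.133, 0.235, 0.0]
ft_force: [0.5, -0.1, -0.4]
grip_width: 0.598
grip_force: 0.0
```

```bash
python3 - <<'E'
from h import *
import cv2
a=np.radians(8.5)
P=lambda x,y=0:(538.2+x*np.cos(a)-y*np.sin(a),181.1+x*np.sin(a)+y*np.cos(a))
for z,n in((130,1),(40,1)): plan([(*P(-108),z,8.5,n)])
c=vision.get_image('scene')['color']
cv2.imwrite('pics/s4.png',cv2.resize(c[100:300,180:420],(660,550),interpolation=cv2.INTER_CUBIC))
E
```

```text
t 11.87 p [533.8 181.2 135.7] xdir 8.6 f [ 0.5 -0.1 -0.4] grip 0.598 0.0
[-103.7, 0.6, 5.7] [0.0, -0.0, 0.001]
t 11.87 p [533.8 181.2 135.7] xdir 8.6 f [ 0.5 -0.1 -0.4] grip 0.598 0.0
[-103.7, 0.6, 95.7] [0.0, -0.0, 0.001]
```

View pics/s4.png

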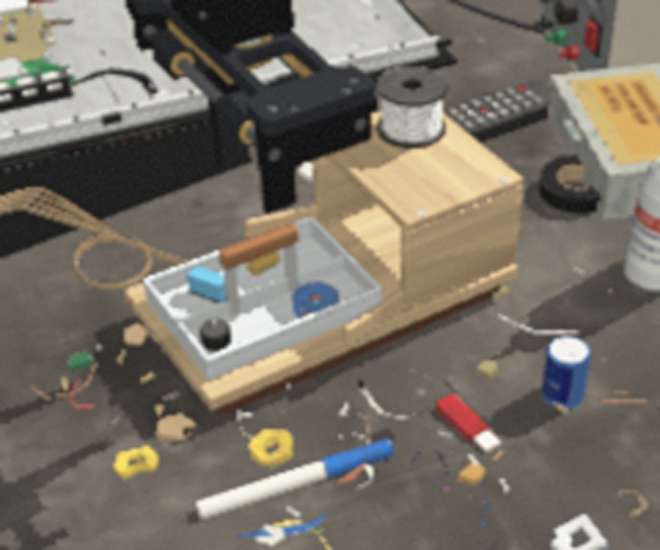

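Caddy sits flat on the deck, with rim corners at about (148,280), (205,362) and (383,288), all four parts inside and the gripper clear. Now I move behind it, come down and push.

Call:
{"name": "jog_arm", "arguments": {"increments": [{"tx":-15,"ty":0,"tz":0,"wx":0,"wy":0,"wz":0,"gripper":0.5},{"tx":-40,"ty":0,"tz":0,"wx":0,"wy":0,"wz":0,"gripper":0.5},{"tx":-70,"ty":0,"tz":0,"wx":0,"wy":0,"wz":0,"gripper":0.5},{"tx":-93,"ty":0.5,"tz":0,"wx":0,"wy":0,"wz":0,"gripper":0.5},{"tx":-104,"ty":0.5,"tz":0,"wx":0,"wy":0,"wz":0,"gripper":0.5}]}}

```text
time: 12.33
position: [0.4286, 0.165, 0.1347]
tool_rot: [-3.132, -0.236, 0.002]
ft_force: [0.3, -0.9, -1.1]
grip_width: 0.501
grip_force: 0.0
```

Call:
{"name": "jog_arm", "arguments": {"increments": [{"tx":0,"ty":0,"tz":0,"wx":0,"wy":0,"wz":0,"gripper":0.5},{"tx":0,"ty":0,"tz":20,"wx":0,"wy":0,"wz":0,"gripper":0.5},{"tx":0,"ty":0,"tz":45,"wx":0,"wy":0,"wz":0,"gripper":0.5},{"tx":0,"ty":0,"tz":70,"wx":0,"wy":0,"wz":0,"gripper":0.5},{"tx":0,"ty":0,"tz":86,"wx":0,"wy":0,"wz":0,"gripper":0.5}]}}

```text
time: 12.75
position: [0.4315, 0.1651, 0.0471]
tool_rot: [3.132, 0.235, 0.0]
ft_force: [0.0, -0.9, 0.5]
grip_width: 0.502
grip_force: 0.0
```

Call:
{"name": "jog_arm", "arguments": {"increments": [{"tx":0,"ty":0,"tz":5,"wx":0,"wy":0,"wz":0,"gripper":0.5},{"tx":0,"ty":0,"tz":10,"wx":0,"wy":0,"wz":0,"gripper":0.5},{"tx":0,"ty":0,"tz":10,"wx":0,"wy":0,"wz":0,"gripper":0.5},{"tx":0,"ty":0,"tz":10,"wx":0,"wy":0,"wz":0,"gripper":0.5},{"tx":0,"ty":0,"tz":10,"wx":0,"wy":0,"wz":0,"gripper":0.5}]}}

```text
time: 13.17
position: [0.4322, 0.1659, 0.0394]
tool_rot: [-3.132, -0.235, -0.003]
ft_force: [-0.2, 0.4, 0.5]
grip_width: 0.501
grip_force: 0.0
```

```bash
cat >> h.py <<'E'
def P(x,y=0,a=np.radians(8.5)): return (538.2+x*np.cos(a)-y*np.sin(a),181.1+x*np.sin(a)+y*np.cos(a))
E
python3 - <<'E'
from h import *
plan([(*P(-60),38,8.5,1),(*P(15),38,8.5,2)])
E
```

```text
t 13.17 p [432.2 165.9  39.4] xdir 8.6 f [-0.2  0.4  0.5] grip 0.501 0.0
[47.1, 0.7, 1.5] [-0.001, -0.002, 0.001]
[37.5, -0.0, -0.0] [-0.0, 0.0, -0.0]
[37.5, 0.0, -0.0] [-0.0, 0.0, 0.0]
```

Call:
{"name": "jog_arm", "arguments": {"increments": [{"tx":4,"ty":0,"tz":0.5,"wx":0,"wy":0,"wz":0,"gripper":0.5},{"tx":10,"ty":0,"tz":0.5,"wx":0,"wy":0,"wz":0,"gripper":0.5},{"tx":15,"ty":0,"tz":0.5,"wx":0,"wy":0,"wz":0,"gripper":0.5},{"tx":19,"ty":0,"tz":0.5,"wx":0,"wy":0,"wz":0,"gripper":0.5},{"tx":23,"ty":0,"tz":0.5,"wx":0,"wy":0,"wz":0,"gripper":0.5}]}}

```text
time: 13.58
position: [0.4533, 0.1687, 0.0378]
tool_rot: [3.132, 0.235, -0.004]
ft_force: [-7.3, -0.8, 5.5]
grip_width: 0.502
grip_force: 3.5
```

Call:
{"name": "jog_arm", "arguments": {"increments": [{"tx":5,"ty":0,"tz":0,"wx":0,"wy":0,"wz":0,"gripper":0.5},{"tx":10,"ty":0,"tz":0,"wx":0,"wy":0,"wz":0,"gripper":0.5},{"tx":15,"ty":0,"tz":0,"wx":0,"wy":0,"wz":0,"gripper":0.5},{"tx":20,"ty":0,"tz":0,"wx":0,"wy":0,"wz":0,"gripper":0.5},{"tx":25,"ty":0,"tz":0,"wx":0,"wy":0,"wz":0,"gripper":0.5}]}}

```text
time: 14.0
position: [0.4763, 0.1722, 0.0372]
tool_rot: [3.132, 0.235, -0.01]
ft_force: [-7.1, -0.9, 5.8]
grip_width: 0.506
grip_force: 3.5
```

Call:
{"name": "jog_arm", "arguments": {"increments": [{"tx":5,"ty":0,"tz":0,"wx":0,"wy":0,"wz":0,"gripper":0.5},{"tx":10,"ty":0,"tz":0,"wx":0,"wy":0,"wz":0,"gripper":0.5},{"tx":15,"ty":0,"tz":0,"wx":0,"wy":0,"wz":0,"gripper":0.5},{"tx":20,"ty":0,"tz":0,"wx":0,"wy":0,"wz":0,"gripper":0.5},{"tx":25,"ty":0,"tz":0,"wx":0,"wy":0,"wz":0,"gripper":0.5}]}}

```text
time: 14.42
position: [0.5009, 0.176, 0.0372]
tool_rot: [3.132, 0.236, -0.01]
ft_force: [-7.6, -0.9, 5.8]
grip_width: 0.499
grip_force: 3.6
```

```bash
python3 - <<'E'
from h import *
import cv2
plan([(*P(15),38,8.5,2)])
c=vision.get_image('scene')['color']
cv2.imwrite('pics/s5.png',cv2.resize(c[100:300,180:420],(660,550),interpolation=cv2.INTER_CUBIC))
E
```

```text
t 14.42 p [500.9 176.   37.2] xdir 8.6 f [-7.6 -0.9  5.8] grip 0.499 3.6
[26.3, 0.3, -0.5] [0.0, 0.003, 0.001]
[26.3, 0.3, -0.5] [0.0, 0.003, 0.001]
```

View pics/s5.png

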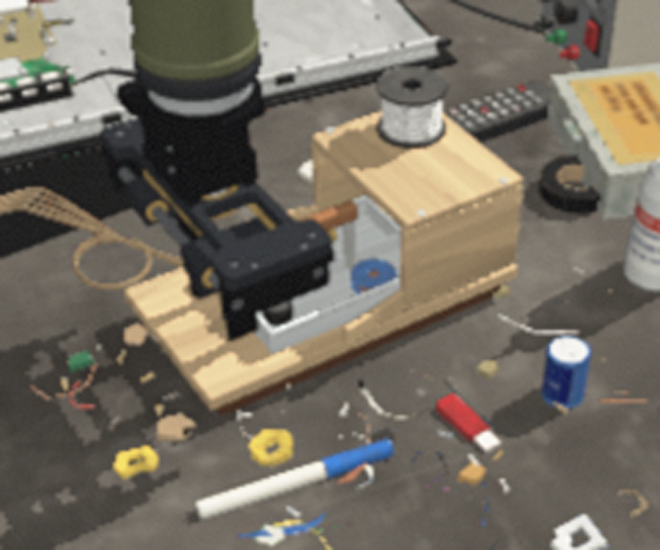

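The caddy's leading end is under the roof and running straight, and its trailing corner is at about (265,340). The push needs about 8 N. I continue and slow down near the stop.

Call:
{"name": "jog_arm", "arguments": {"increments": [{"tx":5,"ty":0,"tz":-0.2,"wx":0,"wy":0,"wz":0,"gripper":0.5},{"tx":10,"ty":0,"tz":-0.4,"wx":0,"wy":0,"wz":0,"gripper":0.5},{"tx":15,"ty":0,"tz":-0.6,"wx":0,"wy":0,"wz":0,"gripper":0.5},{"tx":20,"ty":0,"tz":-0.6,"wx":0,"wy":0,"wz":0,"gripper":0.5},{"tx":25,"ty":0,"tz":-0.6,"wx":0,"wy":0,"wz":0,"gripper":0.5}]}}

```text
time: 14.88
position: [0.5283, 0.1799, 0.038]
tool_rot: [3.132, 0.235, -0.001]
ft_force: [-2.5, -0.3, -1.3]
grip_width: 0.501
grip_force: 1.0
```

Call:
{"name": "jog_arm", "arguments": {"increments": [{"tx":4,"ty":0,"tz":0,"wx":0,"wy":0,"wz":0,"gripper":0.5},{"tx":8,"ty":0,"tz":0,"wx":0,"wy":0,"wz":0,"gripper":0.5},{"tx":12,"ty":0,"tz":0,"wx":0,"wy":0,"wz":0,"gripper":0.5},{"tx":15,"ty":0,"tz":0,"wx":0,"wy":0,"wz":0,"gripper":0.5},{"tx":18,"ty":0,"tz":0,"wx":0,"wy":0,"wz":0,"gripper":0.5}]}}

```text
time: 15.3
position: [0.5461, 0.1827, 0.0383]
tool_rot: [3.133, 0.235, -0.0]
ft_force: [-2.2, -0.2, -1.2]
grip_width: 0.501
grip_force: 1.1
```

Call:
{"name": "jog_arm", "arguments": {"increments": [{"tx":1,"ty":0,"tz":0,"wx":0,"wy":0,"wz":0,"gripper":0.5},{"tx":2,"ty":0,"tz":0,"wx":0,"wy":0,"wz":0,"gripper":0.5},{"tx":3,"ty":0,"tz":0,"wx":0,"wy":0,"wz":0,"gripper":0.5},{"tx":4,"ty":0,"tz":0,"wx":0,"wy":0,"wz":0,"gripper":0.5},{"tx":4,"ty":0,"tz":0,"wx":0,"wy":0,"wz":0,"gripper":0.5}]}}

```text
time: 15.72
position: [0.55, 0.1834, 0.0384]
tool_rot: [-3.133, -0.235, -0.001]
ft_force: [-1.3, 0.3, -1.5]
grip_width: 0.501
grip_force: 1.0
```

```bash
python3 - <<'E'
from h import *
plan([(*P(15.5),38,8.5,1)])
E
```

```text
t 15.72 p [550.  183.4  38.4] xdir 8.6 f [-1.3  0.3 -1.5] grip 0.501 1.0
[3.5, 0.5, 0.4] [-0.0, -0.001, 0.002]
```

Call:
{"name": "jog_arm", "arguments": {"increments": [{"tx":0.6,"ty":0,"tz":0,"wx":0,"wy":0,"wz":0,"gripper":0.5},{"tx":1.2,"ty":0,"tz":0,"wx":0,"wy":0,"wz":0,"gripper":0.5},{"tx":1.8,"ty":0,"tz":0,"wx":0,"wy":0,"wz":0,"gripper":0.5},{"tx":2.4,"ty":0,"tz":0,"wx":0,"wy":0,"wz":0,"gripper":0.5},{"tx":2.4,"ty":0,"tz":0,"wx":0,"wy":0,"wz":0,"gripper":0.5}]}}

```text
time: 16.13
position: [0.5523, 0.1837, 0.0384]
tool_rot: [-3.133, -0.235, -0.001]
ft_force: [-3.5, 0.2, -0.1]
grip_width: 0.498
grip_force: 1.4
```

Call:
{"name": "jog_arm", "arguments": {"increments": [{"tx":0.4,"ty":0,"tz":0,"wx":0,"wy":0,"wz":0,"gripper":0.5},{"tx":0.8,"ty":0,"tz":0,"wx":0,"wy":0,"wz":0,"gripper":0.5},{"tx":1.2,"ty":0,"tz":0,"wx":0,"wy":0,"wz":0,"gripper":0.5},{"tx":1.6,"ty":0,"tz":0,"wx":0,"wy":0,"wz":0,"gripper":0.5},{"tx":1.6,"ty":0,"tz":0,"wx":0,"wy":0,"wz":0,"gripper":0.5}]}}

```text
time: 16.55
position: [0.5527, 0.1838, 0.0384]
tool_rot: [3.133, 0.235, -0.004]
ft_force: [-6.0, -0.8, 4.4]
grip_width: 0.505
grip_force: 3.3
```

Call:
{"name": "jog_arm", "arguments": {"increments": [{"tx":0.5,"ty":0,"tz":0,"wx":0,"wy":0,"wz":0,"gripper":0.5},{"tx":1.0,"ty":0,"tz":0,"wx":0,"wy":0,"wz":0,"gripper":0.5},{"tx":1.5,"ty":0,"tz":0,"wx":0,"wy":0,"wz":0,"gripper":0.5},{"tx":2,"ty":0,"tz":0,"wx":0,"wy":0,"wz":0,"gripper":0.5},{"tx":2,"ty":0,"tz":0,"wx":0,"wy":0,"wz":0,"gripper":0.5}]}}

```text
time: 16.97
position: [0.5528, 0.1838, 0.0384]
tool_rot: [3.133, 0.235, -0.01]
ft_force: [-12.0, -2.7, 8.5]
grip_width: 0.5
grip_force: 6.0
```

Call:
{"name": "jog_arm", "arguments": {"increments": [{"tx":-4,"ty":0,"tz":0,"wx":0,"wy":0,"wz":0,"gripper":0.5},{"tx":-12,"ty":0,"tz":0,"wx":0,"wy":0,"wz":0,"gripper":0.5},{"tx":-25,"ty":0,"tz":0,"wx":0,"wy":0,"wz":0,"gripper":0.5},{"tx":-42,"ty":0,"tz":0,"wx":0,"wy":0,"wz":0,"gripper":0.5},{"tx":-60,"ty":0,"tz":0,"wx":0,"wy":0,"wz":0,"gripper":0.5}]}}

```text
time: 17.38
position: [0.4972, 0.1752, 0.0388]
tool_rot: [-3.132, -0.234, -0.006]
ft_force: [0.3, -0.7, -0.1]
grip_width: 0.504
grip_force: 0.0
```

Call:
{"name": "jog_arm", "arguments": {"increments": [{"tx":-5,"ty":0,"tz":-20,"wx":0,"wy":0,"wz":0,"gripper":0.5},{"tx":-10,"ty":0,"tz":-55,"wx":0,"wy":0,"wz":0,"gripper":0.5},{"tx":-15,"ty":0,"tz":-90,"wx":0,"wy":0,"wz":0,"gripper":0.5},{"tx":-15,"ty":0,"tz":-125,"wx":0,"wy":0,"wz":0,"gripper":0.5},{"tx":-15,"ty":0,"tz":-150,"wx":0,"wy":0,"wz":0,"gripper":0.5}]}}

```text
time: 17.8
position: [0.4832, 0.1734, 0.1921]
tool_rot: [-3.13, -0.234, -0.01]
ft_force: [0.3, -0.2, 0.5]
grip_width: 0.498
grip_force: 0.0
```

```bash
python3 - <<'E'
from h import *
import cv2
im=vision.get_image('scene');c=im['color'].copy()
f=lambda p:np.round((proj(im,p)-[180,100])*2.75)
for y in(-50,50): print(f((*(np.array(P(25,y))/1000),.048)))
cv2.imwrite('pics/s6.png',cv2.resize(c[100:300,180:420],(660,550),interpolation=cv2.INTER_CUBIC))
E
```

```text
[335. 309.]
[265. 234.]
```

View pics/s6.png

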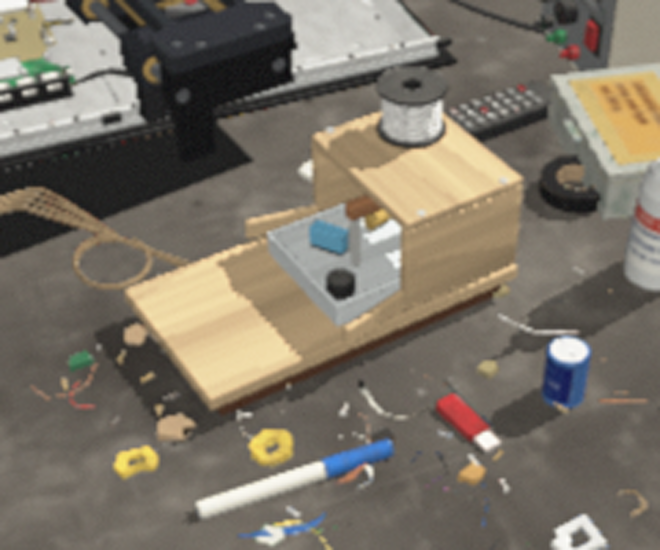

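The caddy's near rim corners show at about (337,310) and (267,233), within 2 px of the fully-home prediction of (335,309) and (265,234). Relay (330,236), knob (341,282) and spacer (377,217) show inside, the bystanders are unmoved, and the gripper is clear.

```bash
python3 -c "
from bench import ctrl
print(ctrl.close_job())"
```

```text
the job is handed in; nothing more can be done
None
```

The caddy was carried over level, set down on the rack's open front, released, and pushed under the roof until it was firm against the back stop. The relay, knob and spacer show inside in the last picture; the bobbin is hidden under the roof. The pen, capacitor and memory stick were left where they lay, and the job is handed in.

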